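# Close and lock the lamp cover of a microscope base

### The job

The lamp cover on the microscope base is open. Slide it fully home against its black end stop; then, keeping the press gentle, turn the red wing stud clockwise until its pin finds the slit below, push the stud in through the slit and turn it on clockwise to its end stop, and let go so that it springs back into its notch and stays locked down. Never force the stud down against the catch or its bottom, and leave the dish, the jar and the slide box where they are.

Things in the scene. Friction and masses are not known exactly. Their poses are not given: they have to be found in the camera images.
- base: White microscope base, fixed, 220 mm (its x) by 320 mm (its y), flat top 70 mm up; origin at the centre of its underside. On top: white stage disc at (-20, -75) mm carrying the dish, steel column stub 60 mm tall at (75, -75) mm, and the grey cover on rails along its x with a black end stop at +x.
- catch (a point): Point on the base's top, at (20, 85) mm of the base, on the axis of a hidden catch ring level with the top. The ring has a straight slit 8 mm wide. Its direction, unseen and not given by this point's axes, differs each time: 0.2 to 1.0 rad clockwise (from above) of the bar's direction at the start. The ring stays put, but slips harmlessly if turned with over 0.35 N m.
- cover (a joint): Grey sliding cover 100 by 88 mm, its top 16 mm above the top of the base, on two rails along the base's x. Value in m: 0 fully home (towards the base's +x, against a hard stop), grows as it slides open towards the base's -x. About 2.5 N of friction. The stud rides in its centre.
- stud: Red sprung wing stud, upright in the cover's centre. Origin: centre of its grip bar, 36 mm long (stud's x), 12 mm thick (y), 24 mm high. Below the bar a round red skirt 42 mm across, its top 12 mm below the origin. Free, the origin is 125 mm above the bench, 39 mm above the cover. It turns freely about its upright axis while its pin is above the catch.
- pin (a point): Middle of the stud's cross pin, 50 mm below the stud's origin: 56 mm long, along the bar, 5 mm wide, 4 mm high. Push the stud 3 mm and the pin stands on the catch ring, or enters if in line with the slit (the cover being home). It is below the ring from 13 mm down. There it turns clockwise only: 1.3 rad from the slit to an end stop.
- shaft (a point): Point on the stud's axis, 18 mm below the stud's origin, going up and down with it. The spring takes 4 N to start and 0.4 N more per mm; the stud bottoms hard at 16 mm. Let go at the end stop, it rises 3 mm into a notch and stays locked 10 mm below its free height. Pin and catch are damaged by more than 40 N between them.
- dish: Closed glass dish, 62 mm across, 16 mm high, loose on the stage disc; origin at the centre of its underside. To be left alone.
- jar: Amber jar with blue cap, 54 mm across, 75 mm high, loose on the bench; origin at the centre of its underside. To be left alone.
- slidebox: Blue box of slides, 75 by 100 by 30 mm, loose on the bench; origin at the centre of its underside. To be left alone.

How it is judged (in metres and radians):
On the way, in this order (a step that is already met when the one before it is completed fails the run):
1. the cover is fully home (within 3 mm) with the stud not yet pushed in (less than 6 mm down) (value of joint cover below 0.003 m and z of stud in the frame of base above 0.119 m), for 0.2 s.
2. the stud is pushed through the catch (at least 12 mm down) (z of stud in the frame of base below 0.113 m), for 0.1 s.
At the end, for the whole second after the job is handed in: The cover is within 3 mm of fully home, and the stud, released and at rest, stays locked in its notch, 8.4 to 11.5 mm below its free height (value of joint cover below 0.003 m and z of stud in the frame of base between 0.1135 and 0.1166 m and linear speed of stud below 0.01 m/s); the robot touches nothing.
It fails at once if the stud is pressed or driven against the catch with more than 40 N (contact force between stud and base above 40 N).
It fails at once if the dish is moved more than 15 mm (distance of dish from where it was at the start of the episode above 0.015 m).
It fails at once if the jar is moved more than 15 mm (distance of jar from where it was at the start of the episode above 0.015 m).
It fails at once if the slide box is moved more than 15 mm (distance of slidebox from where it was at the start of the episode above 0.015 m).
It also fails if it takes over 61 s, if anything falls off the work surface, if the arm or the gripper's body presses on something with over 40 N, if the wrist force passes 120 N, or if a joint passes its speed limit or range.

### The arm

A 6-joint arm with a two-finger parallel gripper is mounted at the origin on the work surface. World frame = base frame: x ahead of the robot, y to its left, z up, the work surface at z = 0. Lengths are in mm, angles in rad, forces in N, time in s.
With the tool pointing down it reaches from about 350 to 875 mm from the base axis. Payload 4.2 kg.
Tool frame: the origin (TCP) lies midway between the tips of the shut fingers; the grasp point (between the pads) lies 19 mm behind it; z points along the fingers, y is the line along which they close (so a half turn about z gives the same grasp; the last joint's range is limited). The gripper opens to 85 mm and grips with 20 to 120 N. Pads are 22 mm wide; open, the fingers measure 114 mm over their backs; the gripper's body (76 mm by 85 mm) begins 54 mm behind the grasp point. The pads swing forward as they close: fully open they stand 13 mm farther back than shut.
Start: joints at [-0.844, 0.385, 0.008, 0, -1.194, -0.259], TCP at [281.838, -557.823, 231.312] pointing down, gripper open.
Joint ranges: [-3.14, 3.14], [-1.21, 2.06], [-1.07, 1.41], [-3.16, 2.05], [-2.99, -0.16], [-3.1, 3.1]. Speed limits (rad/s): [2.79, 2.79, 3.14, 3.14, 3.14, 3.14].

### API

Orientations are given as a unit quaternion [x, y, z, w].
In Python, from bench import arm gives the robot as it stands.
- The arm moves only by the tool send_rows, never from a script. Its argument "targets" is a list of rows, each an object of numbers: "gripper": the gripper command: -1 is fully open, 1 is shut, values between are in proportion; "x", "y", "z": the shift along the tool's x, y, z in cm; "ax", "ay", "az": the turn, a rotation vector about the tool's x, y, z in degrees. A call has 1 to 5 rows; each row shifts and turns the commanded pose from where the row before left it, along the tool's axes as they then stand; what a row does not reach is not made up. A row lasts 1/12 s, in which the tool goes at most 41.7 mm and 7.16 degrees, less where a joint would pass 70% of its speed; a pose out of reach is approached as far as the arm can. A call is refused whole if a number of a shift passes 4.17 or a number of a turn 7.16, either way. A call with a gripper value outside its range is refused whole. The fingers move at their own pace and stop on an object; the grip force is fixed at half the most. Time passes only in rows, so rows that do not move let the fingers close. It gives the time, the measured TCP pose, the force, the opening and the grip force at its end, in the units of the state.
- arm.read_state(): the state, without advancing time (a new reading comes with each control period).
- arm.get_image(name): name is "side" or "top" or "wrist"; returns (picture, depth): 400x640x3 uint8, red, green, blue; 400x640 float32, mm along the optical axis (not along the pixel's ray), 0 where there is no reading.
- arm.camera_model(name): a dict with "fx", "fy", "cx", "cy" (pixels), "cam_to_world" (4x4, takes a point from camera to world coordinates). Camera axes: x right, y down, z forward; pixel columns grow to the right and rows downward; lengths in mm; the calibration is good to about 2 mm. A picture is of the moment at which its call begins: read the wrist's pose just before it. camera_model takes no time and is no camera call; for the wrist camera it gives the pose at the moment of the call.
- arm.job_done(): hands the job in; it is judged then, once.
Trained networks look in the newest picture that a camera, given by its name, has taken for a name from the list of things; names that differ only in an ending like _2 or _b are one class to them, and where a whole thing is asked for, a point or a joint stands for the part that bears it (a point fixed in the world has none). Each returns a list of dicts, best first, with "score" (0 to 1); they miss things now and then, are a little off and sometimes report something else, mostly with a low value. They report only what shows in the picture. A call takes as long as a camera call.
- arm.boxes_of(camera, thing): "rect" ([left, top, width, height] in pixels, round what is visible of it).
The state is a dict: "clock": time; "joints": joint angles; "joint_vel": joint speeds; "joint_efforts": joint torques, N m; "position": TCP position; "ee_rot": TCP orientation; "contact_force": force on the tool from outside, world axes, zero at the start; "wrist_torque": the same for the moment, N m; "gripper_width": finger opening in mm; "grasp_force": force on a finger pad.
Only numpy, scipy, OpenCV 4.12 (cv2) and the standard library are available. Lean on these libraries where they do the work, as an engineer would, in place of code of your own. Each camera call takes 0.05 s, during which the arm holds its last target. There are 200 camera calls.

## Working session

There is one attempt and no reset: what is moved stays moved. The work goes in short steps, Python scripts to look and compute and a tool call to move; the robot and the scene stay as the last step left them, time stands still between calls to the robot, and variables do not carry over. Pictures are saved under pics/ and viewed, at most 10 in all, crops included, and the job is handed in when it is done.

Besides the shell and the picture viewer there is one more tool, called in YAML: its name, and indented under it one key for each argument. send_rows: Moves the arm, as the interface text tells. Its arguments: {"type":"object","properties":{"targets":{"type":"array"}},"required":["targets"]}

```bash
mkdir -p pics; ls; cat > h.py <<'E'
from bench import arm
import numpy as np, cv2
def px2w(cam,u,v,d,m=None):
    m=m or arm.camera_model(cam); T=np.array(m["cam_to_world"])
    return (T@np.array([(u-m["cx"])/m["fx"]*d,(v-m["cy"])/m["fy"]*d,d,1]))[:3]
def cloud(cam,D,m=None):
    m=m or arm.camera_model(cam); T=np.array(m["cam_to_world"])
    v,u=np.mgrid[:D.shape[0],:D.shape[1]]
    P=np.stack([(u-m["cx"])/m["fx"]*D,(v-m["cy"])/m["fy"]*D,D],-1)
    return P@T[:3,:3].T+T[:3,3]
def red(I):
    h=cv2.cvtColor(I,cv2.COLOR_RGB2HSV); return ((h[...,0]<8)|(h[...,0]>172))&(h[...,1]>130)&(h[...,2]>60)
E
python3 - <<'E'
from h import *
s=arm.read_state();print({k:np.round(v,3).tolist() for k,v in s.items()})
for c in("top","side"):
    I,D=arm.get_image(c); cv2.imwrite(f"pics/{c}0.png",I[...,::-1]); np.savez(f"{c}0.npz",I=I,D=D)
    for t in("base","cover","stud","dish","jar","slidebox"):
        r=arm.boxes_of(c,t); print(c,t,[(np.round(x["rect"]).tolist(),round(x["score"],2)) for x in r[:2]])
    P=cloud(c,D); m=red(I)&(D>0)&(P[...,2]>85)&(P[...,2]<150); q=P[m]
    print("red",m.sum(),q.mean(0) if len(q) else 0,q.min(0) if len(q) else 0,q.max(0) if len(q) else 0)
E
```

```text
pics
{'clock': 0.0, 'joints': [-0.844, 0.386, 0.007, -0.001, -1.194, -0.259], 'joint_vel': [0.001, -0.001, 0.001, -0.0, 0.0, 0.0], 'joint_efforts': [0.0, -39.228, 18.84, 4.186, -0.005, 0.0], 'position': [281.59, -557.321, 230.22], 'ee_rot': [-0.232, 0.973, 0.001, -0.0], 'contact_force': [-0.294, 0.339, 0.856], 'wrist_torque': [0.077, 0.064, 0.03], 'grasp_force': 0.0, 'gripper_width': 85.051}
top base [([252.0, 159.0, 114.0, 91.0], 0.79)]
top cover [([272.0, 201.0, 34.0, 40.0], 0.81)]
top stud [([283.0, 213.0, 15.0, 19.0], 0.59)]
top dish [([325.0, 190.0, 17.0, 19.0], 0.54), ([255.0, 156.0, 109.0, 93.0], 0.53)]
top jar [([187.0, 204.0, 20.0, 15.0], 0.86)]
top slidebox [([415.0, 187.0, 32.0, 33.0], 0.61)]
red 127 [493.18459534  51.41021408 119.4851587 ] [473.16774882 -75.11802225  88.12242118] [571.85253027  72.0317737  140.74986053]
side base [([251.0, 170.0, 110.0, 119.0], 0.6)]
side cover [([302.0, 212.0, 51.0, 42.0], 0.86)]
side stud [([319.0, 214.0, 16.0, 20.0], 0.62)]
side dish [([285.0, 183.0, 27.0, 20.0], 0.57)]
side jar [([298.0, 350.0, 22.0, 41.0], 0.56)]
side slidebox [([289.0, 122.0, 34.0, 30.0], 0.82)]
red 209 [492.85894619  59.74194691 120.06534911] [473.60790622  36.95528854  90.45538665] [512.0185214   74.42934684 138.52427496]
```

View pics/top0.png

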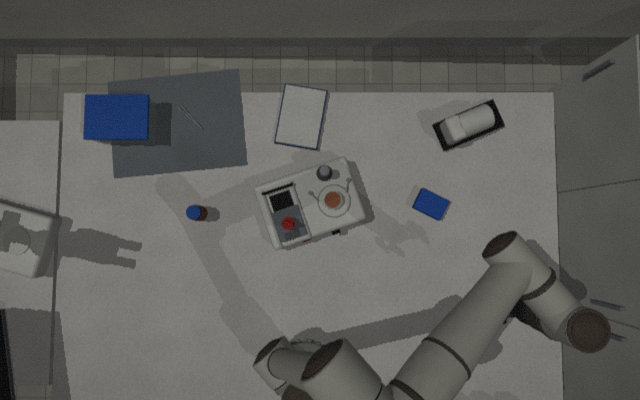

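View pics/side0.png

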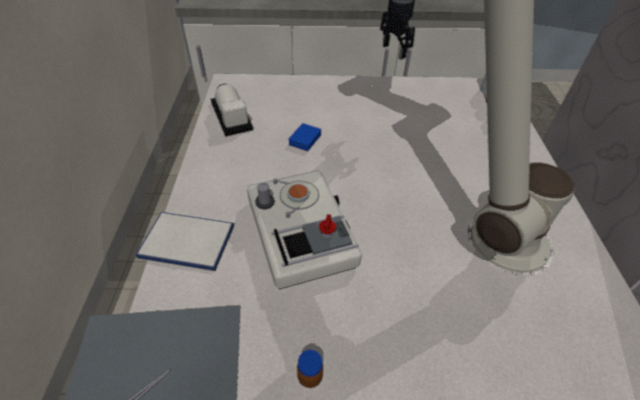

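The top view shows the base at about (310,203), with the red stud at (289,224) on the grey cover. The cover is open towards the robot, and its black stop lies up the picture. The side view agrees, with the stud at (328,224). Next I'll get the base pose and the bar direction.

```bash
python3 - <<'E'
from h import *
for c in("top","side"):
    z=np.load(c+"0.npz"); I,D=z["I"],z["D"]; P=cloud(c,D)
    m=(P[...,2]>55)&(P[...,2]<92)&(P[...,0]>350)&(P[...,0]<720)&(abs(P[...,1])<220)
    n,l,st,ce=cv2.connectedComponentsWithStats(m.astype(np.uint8)); k=1+np.argmax(st[1:,4]); q=P[l==k]
    (cx,cy),(w,h),a=cv2.minAreaRect(q[:,:2].astype(np.float32)); print(c,len(q),"rect",cx,cy,w,h,a, np.median(q[:,2]))
    m=red(I)&(P[...,1]>20)&(P[...,1]<100)&(P[...,2]>128)&(P[...,2]<145)&(P[...,0]<530); q=P[m]; print("bar top",len(q),q.mean(0))
    u,s,v=np.linalg.svd(q[:,:2]-q[:,:2].mean(0)); print(v[0],np.degrees(np.arctan2(v[0,1],v[0,0])),s)
    for t,b in(("jar",None),("slidebox",None)):
        r=arm.boxes_of(c,t)[0]["rect"]; u,vv=int(r[0]+r[2]/2),int(r[1]+r[3]/2); print(t,P[vv,u])
E
```

```text
top 6310 rect 554.8135986328125 -15.139358520507812 233.9308624267578 320.00494384765625 18.89003562927246 69.76157251889992
bar top 44 [493.31078246  53.11807535 135.0783409 ]
[-0.19461344 -0.98088002] -101.22214300654862 [66.17545433 22.96528095]
jar [530.61127469 349.96611868  73.1753532 ]
slidebox [ 560.7491352  -411.16936895   29.44462737]
side 7731 rect 552.7623901367188 -13.316970825195312 232.9432830810547 320.4649963378906 19.03056526184082 70.53845705341485
bar top 59 [492.73795673  58.45306625 135.54346671]
[0.19159898 0.9814733 ] 78.95388644971831 [71.51775574 25.86310094]
jar [528.7895784  380.94983158  74.74950267]
slidebox [ 558.63458257 -396.9604993    31.34927202]
```

send_rows:
  targets:
    - {"x": -2.9,"y": 2.8,"z": -0.9,"gripper": -1}
    - {"x": -2.9,"y": 2.8,"z": -0.9,"gripper": -1}
    - {"x": -2.9,"y": 2.8,"z": -0.9,"gripper": -1}
    - {"x": -2.9,"y": 2.8,"z": -0.9,"gripper": -1}
    - {"x": -2.9,"y": 2.8,"z": -0.9,"gripper": -1}

```text
$.targets[0]: bad value
```

send_rows:
  targets:
    - {"x": -2.9,"y": 2.8,"z": -0.5,"gripper": -1}
    - {"x": -2.9,"y": 2.8,"z": -0.5,"gripper": -1}
    - {"x": -2.9,"y": 2.8,"z": -0.5,"gripper": -1}
    - {"x": -2.9,"y": 2.8,"z": -0.5,"gripper": -1}
    - {"x": -2.9,"y": 2.8,"z": -0.5,"gripper": -1}

```text
$.targets[0]: bad value
```

send_rows:
  targets:
    - {"x": -2.9,"y": 2.8,"gripper": -1}
    - {"x": -2.9,"y": 2.8,"gripper": -1}
    - {"x": -2.9,"y": 2.8,"gripper": -1}
    - {"x": -2.9,"y": 2.8,"gripper": -1}
    - {"x": -2.9,"y": 2.8,"gripper": -1}

```text
$.targets[0]: bad value
```

send_rows:
  targets:
    - {"az": -7,"gripper": -1}
    - {"az": -7,"gripper": -1}
    - {"az": -7,"gripper": -1}
    - {"az": -7,"gripper": -1}
    - {"az": -7,"gripper": -1}

```text
$.targets[0]: bad value
```

send_rows:
  targets:
    - {"az": -7,"gripper": -1}
    - {"az": -7,"gripper": -1}
    - {"az": -3,"gripper": -1}
    - {"gripper": -1}
    - {"gripper": -1}

```text
$.targets[0]: bad value
```

send_rows:
  targets:
    - {"x": -2.9,"y": 2.8,"z": -0.9,"ax": 0,"ay": 0,"az": 0,"gripper": -1}
    - {"x": -2.9,"y": 2.8,"z": -0.9,"ax": 0,"ay": 0,"az": 0,"gripper": -1}
    - {"x": -2.9,"y": 2.8,"z": -0.9,"ax": 0,"ay": 0,"az": 0,"gripper": -1}
    - {"x": -2.9,"y": 2.8,"z": -0.9,"ax": 0,"ay": 0,"az": 0,"gripper": -1}
    - {"x": -2.9,"y": 2.8,"z": -0.9,"ax": 0,"ay": 0,"az": 0,"gripper": -1}

```text
clock: 1.32
position: [348.3, -365.9, 276.8]
ee_rot: [-0.231, 0.973, -0.0, 0.0]
contact_force: [0.5, -1.0, -0.7]
gripper_width: 85.4
grasp_force: 0.0
```

send_rows:
  targets:
    - {"x": -2.9,"y": 2.8,"z": -0.5,"ax": 0,"ay": 0,"az": 0,"gripper": -1}
    - {"x": -2.9,"y": 2.8,"z": -0.5,"ax": 0,"ay": 0,"az": 0,"gripper": -1}
    - {"x": -2.9,"y": 2.8,"z": -0.5,"ax": 0,"ay": 0,"az": 0,"gripper": -1}
    - {"x": -2.9,"y": 2.8,"z": -0.5,"ax": 0,"ay": 0,"az": 0,"gripper": -1}
    - {"x": -2.9,"y": 2.8,"z": -0.5,"ax": 0,"ay": 0,"az": 0,"gripper": -1}

```text
clock: 1.73
position: [414.5, -175.3, 302.0]
ee_rot: [-0.232, 0.973, -0.0, 0.001]
contact_force: [1.6, 0.1, -0.8]
gripper_width: 85.2
grasp_force: 0.0
```

send_rows:
  targets:
    - {"x": -2.9,"y": 2.8,"z": 0,"ax": 0,"ay": 0,"az": 0,"gripper": -1}
    - {"x": -2.9,"y": 2.8,"z": 0,"ax": 0,"ay": 0,"az": 0,"gripper": -1}
    - {"x": -2.9,"y": 2.8,"z": 0,"ax": 0,"ay": 0,"az": 0,"gripper": -1}
    - {"x": -2.9,"y": 2.8,"z": 0,"ax": 0,"ay": 0,"az": 0,"gripper": -1}
    - {"x": -2.9,"y": 2.8,"z": 0,"ax": 0,"ay": 0,"az": 0,"gripper": -1}

```text
clock: 2.15
position: [480.8, 15.3, 301.9]
ee_rot: [-0.232, 0.973, 0.0, 0.001]
contact_force: [1.5, -0.6, -0.1]
gripper_width: 85.5
grasp_force: 0.0
```

send_rows:
  targets:
    - {"x": 0,"y": 0,"z": 0,"ax": 0,"ay": 0,"az": -7,"gripper": -1}
    - {"x": 0,"y": 0,"z": 0,"ax": 0,"ay": 0,"az": -7,"gripper": -1}
    - {"x": 0,"y": 0,"z": 0,"ax": 0,"ay": 0,"az": -7,"gripper": -1}
    - {"x": 0,"y": 0,"z": 0,"ax": 0,"ay": 0,"az": -7,"gripper": -1}
    - {"x": 0,"y": 0,"z": 0,"ax": 0,"ay": 0,"az": -7,"gripper": -1}

```text
clock: 2.57
position: [480.7, 13.4, 301.4]
ee_rot: [-0.516, 0.856, -0.0, 0.0]
contact_force: [0.4, 0.5, -0.4]
gripper_width: 85.4
grasp_force: 0.0
```

send_rows:
  targets:
    - {"x": 0,"y": 0,"z": 0,"ax": 0,"ay": 0,"az": -7,"gripper": -1}
    - {"x": 0,"y": 0,"z": 0,"ax": 0,"ay": 0,"az": -7,"gripper": -1}
    - {"x": 0,"y": 0,"z": 0,"ax": 0,"ay": 0,"az": -3,"gripper": -1}
    - {"x": 0,"y": 0,"z": 0,"ax": 0,"ay": 0,"az": 0,"gripper": -1}

```text
clock: 2.9
position: [480.7, 13.2, 301.4]
ee_rot: [-0.635, 0.772, -0.0, 0.0]
contact_force: [0.1, -0.4, 0.5]
gripper_width: 85.1
grasp_force: 0.0
```

```bash
cat >> h.py <<'E'
def look(n,zmin=131,zmax=142):
    s=arm.read_state(); m=arm.camera_model("wrist"); I,D=arm.get_image("wrist"); cv2.imwrite(f"pics/{n}.png",I[...,::-1])
    P=cloud("wrist",D,m); k=red(I)&(P[...,2]>zmin)&(P[...,2]<zmax)&(abs(P[...,1]-60)<60)&(abs(P[...,0]-520)<80)
    print("bar px",k.sum())
    if k.sum()>20:
        (cx,cy),(w,h),a=cv2.minAreaRect(P[k][:,:2].astype(np.float32)); b=cv2.boxPoints(((cx,cy),(w,h),a)); e=b[1]-b[0]; f=b[2]-b[1]; e=e if np.hypot(*e)>np.hypot(*f) else f
        from scipy.spatial.transform import Rotation as R
        Rm=R.from_quat(s["ee_rot"]).as_matrix(); d=np.array([cx,cy,0])-[s["position"][0],s["position"][1],0]
        print("bar",cx,cy,w,h,"z",np.median(P[k][:,2]),"ang",np.degrees(np.arctan2(e[1],e[0]))%180,"tool y ang",np.degrees(np.arctan2(Rm[1,1],Rm[0,1])),"tool-frame shift",(Rm.T@d).round(1))
    print({q:np.round(s[q],2).tolist() for q in("clock","position","joints","contact_force")})
    return I,D,P
E
python3 -c "
from h import *
I,D,P=look('w1')
for t in('stud','cover'): print(t,arm.boxes_of('wrist',t)[:2])
print(arm.camera_model('wrist')['cam_to_world'])"
```

```text
bar px 388
bar 492.7153015136719 52.14311981201172 35.2432975769043 11.466304779052734 z 136.47609089402067 ang 78.62606 tool y ang 168.85029316177466 tool-frame shift [-40.6  -4.3   0. ]
{'clock': 2.9, 'position': [480.66, 13.18, 301.43], 'joints': [0.37, 0.09, -0.21, 0.0, -1.27, -0.56], 'contact_force': [0.13, -0.4, 0.47]}
stud [{'rect': [297.0, 192.2, 36.5, 40.3], 'score': 0.98}]
cover [{'rect': [260.1, 151.3, 108.1, 100.7], 'score': 0.98}]
[[-9.80821825e-01  1.86632545e-01  5.61857779e-02  4.66544570e+02]
 [ 1.94905598e-01  9.40063682e-01  2.79807222e-01 -5.74965532e+01]
 [-5.97075292e-04  2.85391953e-01 -9.58410704e-01  4.43837254e+02]
 [ 0.00000000e+00  0.00000000e+00  0.00000000e+00  1.00000000e+00]]
```

View pics/w1.png

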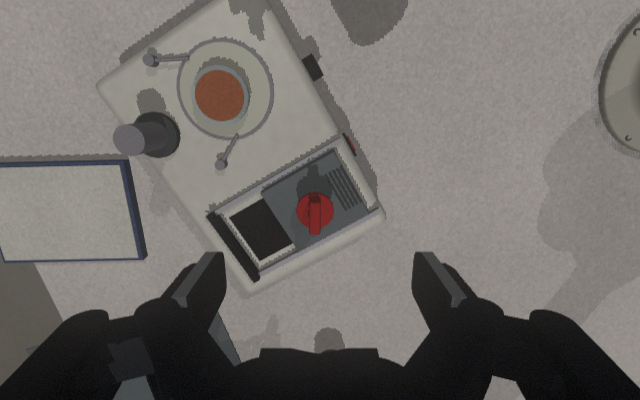

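The close view shows the red bar at (315,213) on the cover. It measures 35 x 11.5 mm with its top at z 136.5, which matches the given sizes. The tool is already square to it.

send_rows:
  targets:
    - {"x": -0.8,"y": -0.1,"z": 2.0,"ax": 0,"ay": 0,"az": 0,"gripper": -1}
    - {"x": -0.8,"y": -0.1,"z": 2.0,"ax": 0,"ay": 0,"az": 0,"gripper": -1}
    - {"x": -0.8,"y": -0.1,"z": 2.0,"ax": 0,"ay": 0,"az": 0,"gripper": -1}
    - {"x": -0.8,"y": -0.1,"z": 2.0,"ax": 0,"ay": 0,"az": 0,"gripper": -1}
    - {"x": -0.8,"y": 0,"z": 2.0,"ax": 0,"ay": 0,"az": 0,"gripper": -1}

```text
clock: 3.47
position: [492.6, 52.0, 200.6]
ee_rot: [-0.634, 0.773, -0.0, 0.0]
contact_force: [-0.3, 0.2, -0.5]
gripper_width: 85.4
grasp_force: 0.0
```

send_rows:
  targets:
    - {"x": 0,"y": 0,"z": 0,"ax": 0,"ay": 0,"az": 0,"gripper": -1}
    - {"x": 0,"y": 0,"z": 0,"ax": 0,"ay": 0,"az": 0,"gripper": -1}

```text
clock: 3.63
position: [492.2, 51.6, 200.9]
ee_rot: [-0.635, 0.773, 0.0, -0.001]
contact_force: [-1.2, -0.6, 0.3]
gripper_width: 85.4
grasp_force: 0.0
```

```bash
python3 -c "
from h import *
I,D,P=look('w2')"
```

```text
bar px 850
bar 492.9908142089844 52.67616271972656 35.91891098022461 11.942194938659668 z 136.53049712930562 ang 78.319725 tool y ang 168.81074403274732 tool-frame shift [-1.3 -0.6 -0. ]
{'clock': 3.63, 'position': [492.16, 51.55, 200.88], 'joints': [0.43, 0.19, -0.35, 0.0, -1.03, -0.63], 'contact_force': [-1.18, -0.57, 0.25]}
```

send_rows:
  targets:
    - {"x": -0.1,"y": -0.1,"z": 2.0,"ax": 0,"ay": 0,"az": 0,"gripper": -1}
    - {"x": 0,"y": 0,"z": 2.0,"ax": 0,"ay": 0,"az": 0,"gripper": -1}
    - {"x": 0,"y": 0,"z": 2.0,"ax": 0,"ay": 0,"az": 0,"gripper": -1}
    - {"x": 0,"y": 0,"z": 1.5,"ax": 0,"ay": 0,"az": 0,"gripper": -1}
    - {"x": 0,"y": 0,"z": 0.6,"ax": 0,"ay": 0,"az": 0,"gripper": -1}

```text
clock: 4.1
position: [493.4, 52.0, 119.9]
ee_rot: [-0.634, 0.773, 0.0, -0.0]
contact_force: [0.7, -0.6, -0.3]
gripper_width: 85.5
grasp_force: 0.0
```

send_rows:
  targets:
    - {"x": 0,"y": 0,"z": 0,"ax": 0,"ay": 0,"az": 0,"gripper": 1}
    - {"x": 0,"y": 0,"z": 0,"ax": 0,"ay": 0,"az": 0,"gripper": 1}
    - {"x": 0,"y": 0,"z": 0,"ax": 0,"ay": 0,"az": 0,"gripper": 1}
    - {"x": 0,"y": 0,"z": 0,"ax": 0,"ay": 0,"az": 0,"gripper": 1}
    - {"x": 0,"y": 0,"z": 0,"ax": 0,"ay": 0,"az": 0,"gripper": 1}

```text
clock: 4.52
position: [494.2, 52.7, 121.3]
ee_rot: [-0.635, 0.773, -0.0, 0.001]
contact_force: [-0.5, 0.2, -0.8]
gripper_width: 25.8
grasp_force: 0.0
```

send_rows:
  targets:
    - {"x": 0,"y": 0,"z": 0,"ax": 0,"ay": 0,"az": 0,"gripper": 1}
    - {"x": 0,"y": 0,"z": 0,"ax": 0,"ay": 0,"az": 0,"gripper": 1}
    - {"x": 0,"y": 0,"z": 0,"ax": 0,"ay": 0,"az": 0,"gripper": 1}
    - {"x": 0,"y": 0,"z": 0,"ax": 0,"ay": 0,"az": 0,"gripper": 1}
    - {"x": 0,"y": 0,"z": 0,"ax": 0,"ay": 0,"az": 0,"gripper": 1}

```text
clock: 4.93
position: [493.7, 52.7, 120.6]
ee_rot: [-0.635, 0.773, -0.0, 0.0]
contact_force: [-1.4, 2.6, 3.9]
gripper_width: 10.3
grasp_force: 61.8
```

send_rows:
  targets:
    - {"x": -0.3,"y": -0.52,"z": 0,"ax": 0,"ay": 0,"az": 0,"gripper": 1}
    - {"x": -0.4,"y": -0.69,"z": 0,"ax": 0,"ay": 0,"az": 0,"gripper": 1}
    - {"x": -0.5,"y": -0.86,"z": 0,"ax": 0,"ay": 0,"az": 0,"gripper": 1}
    - {"x": -0.5,"y": -0.86,"z": 0,"ax": 0,"ay": 0,"az": 0,"gripper": 1}
    - {"x": -0.5,"y": -0.86,"z": 0,"ax": 0,"ay": 0,"az": 0,"gripper": 1}

```text
clock: 5.35
position: [535.9, 67.2, 120.1]
ee_rot: [-0.635, 0.773, 0.0, -0.0]
contact_force: [-4.4, 3.1, 2.8]
gripper_width: 10.7
grasp_force: 61.9
```

send_rows:
  targets:
    - {"x": -0.2,"y": -0.35,"z": 0,"ax": 0,"ay": 0,"az": 0,"gripper": 1}
    - {"x": -0.1,"y": -0.17,"z": 0,"ax": 0,"ay": 0,"az": 0,"gripper": 1}
    - {"x": 0,"y": 0,"z": 0,"ax": 0,"ay": 0,"az": 0,"gripper": 1}

```text
clock: 5.6
position: [541.8, 69.2, 120.3]
ee_rot: [-0.635, 0.773, -0.0, 0.001]
contact_force: [-1.0, 4.0, 3.9]
gripper_width: 10.3
grasp_force: 61.9
```

send_rows:
  targets:
    - {"x": -0.1,"y": -0.17,"z": 0,"ax": 0,"ay": 0,"az": 0,"gripper": 1}
    - {"x": 0,"y": 0,"z": 0,"ax": 0,"ay": 0,"az": 0,"gripper": 1}

```text
clock: 5.77
position: [542.6, 69.5, 120.3]
ee_rot: [-0.635, 0.773, 0.0, 0.0]
contact_force: [-3.1, 3.3, 3.9]
gripper_width: 10.6
grasp_force: 61.9
```

send_rows:
  targets:
    - {"x": -0.1,"y": -0.17,"z": 0,"ax": 0,"ay": 0,"az": 0,"gripper": 1}
    - {"x": 0,"y": 0,"z": 0,"ax": 0,"ay": 0,"az": 0,"gripper": 1}

```text
clock: 5.93
position: [544.2, 70.0, 120.3]
ee_rot: [-0.635, 0.773, 0.0, 0.0]
contact_force: [-3.6, 3.6, 3.3]
gripper_width: 10.2
grasp_force: 61.9
```

send_rows:
  targets:
    - {"x": -0.1,"y": -0.17,"z": 0,"ax": 0,"ay": 0,"az": 0,"gripper": 1}
    - {"x": 0,"y": 0,"z": 0,"ax": 0,"ay": 0,"az": 0,"gripper": 1}

```text
clock: 6.1
position: [546.0, 70.7, 120.4]
ee_rot: [-0.635, 0.773, 0.0, 0.0]
contact_force: [-2.8, 3.0, 4.0]
gripper_width: 10.2
grasp_force: 61.9
```

send_rows:
  targets:
    - {"x": -0.1,"y": -0.17,"z": 0,"ax": 0,"ay": 0,"az": 0,"gripper": 1}
    - {"x": 0,"y": 0,"z": 0,"ax": 0,"ay": 0,"az": 0,"gripper": 1}

```text
clock: 6.27
position: [547.9, 71.3, 120.4]
ee_rot: [-0.635, 0.773, 0.0, -0.0]
contact_force: [-2.8, 4.7, 4.7]
gripper_width: 10.1
grasp_force: 61.9
```

send_rows:
  targets:
    - {"x": -0.1,"y": -0.17,"z": 0,"ax": 0,"ay": 0,"az": 0,"gripper": 1}
    - {"x": 0,"y": 0,"z": 0,"ax": 0,"ay": 0,"az": 0,"gripper": 1}

```text
clock: 6.43
position: [549.8, 72.0, 120.4]
ee_rot: [-0.635, 0.773, 0.0, 0.0]
contact_force: [-4.0, 4.3, 3.2]
gripper_width: 10.0
grasp_force: 61.9
```

send_rows:
  targets:
    - {"x": -0.1,"y": -0.17,"z": 0,"ax": 0,"ay": 0,"az": 0,"gripper": 1}
    - {"x": 0,"y": 0,"z": 0,"ax": 0,"ay": 0,"az": 0,"gripper": 1}

```text
clock: 6.6
position: [551.6, 72.6, 120.4]
ee_rot: [-0.635, 0.773, 0.0, -0.0]
contact_force: [-2.6, 4.0, 3.3]
gripper_width: 10.7
grasp_force: 61.9
```

```bash
python3 - <<'E'
from h import *
I,D,P=look('w3')
J,E=arm.get_image("side"); a=cv2.resize(J[160:300,230:400],None,fx=3,fy=3,interpolation=cv2.INTER_CUBIC); b=cv2.resize(I,(480,300)); 
H=max(a.shape[0],300); c=np.zeros((720,510,3),np.uint8); c[:420,:510]=a; c[420:720,:480]=b; c=cv2.resize(c,(425,600)); cv2.imwrite("pics/m3.png",c[...,::-1])
E
```

```text
bar px 1777
bar 551.552734375 73.02534484863281 36.610206604003906 11.586502075195312 z 135.88006451888376 ang 78.45586 tool y ang 168.80393435883144 tool-frame shift [-0.4  0.1  0. ]
{'clock': 6.6, 'position': [551.59, 72.6, 120.38], 'joints': [0.42, 0.38, -0.31, -0.0, -0.88, -0.62], 'contact_force': [-2.6, 4.01, 3.31]}
```

View pics/m3.png

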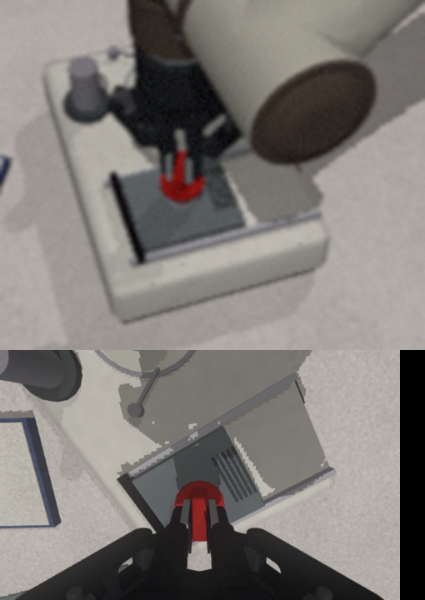

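The cover has moved with the stud and now looks almost against the black stop. That stop is at (125,215) in the upper half. I'll keep going until I feel it.

send_rows:
  targets:
    - {"x": -0.05,"y": -0.09,"z": 0,"ax": 0,"ay": 0,"az": 0,"gripper": 1}
    - {"x": 0,"y": 0,"z": 0,"ax": 0,"ay": 0,"az": 0,"gripper": 1}

```text
clock: 6.87
position: [552.0, 72.8, 120.2]
ee_rot: [-0.635, 0.773, 0.0, -0.001]
contact_force: [-3.8, 3.9, 3.8]
gripper_width: 10.2
grasp_force: 61.9
```

send_rows:
  targets:
    - {"x": -0.05,"y": -0.09,"z": 0,"ax": 0,"ay": 0,"az": 0,"gripper": 1}
    - {"x": 0,"y": 0,"z": 0,"ax": 0,"ay": 0,"az": 0,"gripper": 1}

```text
clock: 7.03
position: [552.0, 72.7, 119.8]
ee_rot: [-0.635, 0.773, 0.001, -0.002]
contact_force: [-6.3, 3.0, 3.6]
gripper_width: 10.4
grasp_force: 61.9
```

send_rows:
  targets:
    - {"x": -0.05,"y": -0.09,"z": 0,"ax": 0,"ay": 0,"az": 0,"gripper": 1}
    - {"x": 0,"y": 0,"z": 0,"ax": 0,"ay": 0,"az": 0,"gripper": 1}

```text
clock: 7.2
position: [552.0, 72.7, 119.5]
ee_rot: [-0.634, 0.773, 0.001, -0.003]
contact_force: [-7.4, 2.5, 3.9]
gripper_width: 10.3
grasp_force: 62.0
```

The cover is home, with the force rising while the position stays put. Now I'll press gently onto the ring.

send_rows:
  targets:
    - {"x": 0,"y": 0,"z": 0.1,"ax": 0,"ay": 0,"az": 0,"gripper": 1}
    - {"x": 0,"y": 0,"z": 0.1,"ax": 0,"ay": 0,"az": 0,"gripper": 1}
    - {"x": 0,"y": 0,"z": 0.1,"ax": 0,"ay": 0,"az": 0,"gripper": 1}
    - {"x": 0,"y": 0,"z": 0,"ax": 0,"ay": 0,"az": 0,"gripper": 1}

```text
clock: 7.53
position: [552.1, 72.7, 118.1]
ee_rot: [-0.635, 0.773, 0.001, -0.003]
contact_force: [-11.4, 4.6, 11.9]
gripper_width: 10.7
grasp_force: 63.1
```

send_rows:
  targets:
    - {"x": 0,"y": 0,"z": 0.1,"ax": 0,"ay": 0,"az": 0,"gripper": 1}
    - {"x": 0,"y": 0,"z": 0,"ax": 0,"ay": 0,"az": 0,"gripper": 1}

```text
clock: 7.7
position: [552.1, 72.7, 118.0]
ee_rot: [-0.635, 0.773, 0.001, -0.002]
contact_force: [-12.0, 3.2, 15.3]
gripper_width: 10.0
grasp_force: 63.7
```

send_rows:
  targets:
    - {"x": 0,"y": 0,"z": 0,"ax": 0,"ay": 0,"az": 2,"gripper": 1}
    - {"x": 0,"y": 0,"z": 0,"ax": 0,"ay": 0,"az": 2,"gripper": 1}
    - {"x": 0,"y": 0,"z": 0,"ax": 0,"ay": 0,"az": 2,"gripper": 1}
    - {"x": 0,"y": 0,"z": 0,"ax": 0,"ay": 0,"az": 2,"gripper": 1}

```text
clock: 8.03
position: [552.1, 72.7, 118.0]
ee_rot: [-0.579, 0.815, 0.001, -0.002]
contact_force: [-12.6, 4.3, 15.3]
gripper_width: 10.2
grasp_force: 63.6
```

send_rows:
  targets:
    - {"x": 0,"y": 0,"z": 0,"ax": 0,"ay": 0,"az": 1.5,"gripper": 1}
    - {"x": 0,"y": 0,"z": 0,"ax": 0,"ay": 0,"az": 1.5,"gripper": 1}
    - {"x": 0,"y": 0,"z": 0,"ax": 0,"ay": 0,"az": 1.5,"gripper": 1}

```text
clock: 8.28
position: [552.1, 72.7, 118.0]
ee_rot: [-0.547, 0.837, 0.001, -0.002]
contact_force: [-12.1, 3.1, 17.1]
gripper_width: 10.1
grasp_force: 63.6
```

send_rows:
  targets:
    - {"x": 0,"y": 0,"z": 0,"ax": 0,"ay": 0,"az": 1.5,"gripper": 1}
    - {"x": 0,"y": 0,"z": 0,"ax": 0,"ay": 0,"az": 1.5,"gripper": 1}
    - {"x": 0,"y": 0,"z": 0,"ax": 0,"ay": 0,"az": 1.5,"gripper": 1}
    - {"x": 0,"y": 0,"z": 0,"ax": 0,"ay": 0,"az": 1.5,"gripper": 1}

```text
clock: 8.62
position: [552.0, 72.7, 118.0]
ee_rot: [-0.502, 0.865, 0.0, -0.003]
contact_force: [-12.6, 3.5, 16.3]
gripper_width: 10.2
grasp_force: 63.6
```

send_rows:
  targets:
    - {"x": 0,"y": 0,"z": 0,"ax": 0,"ay": 0,"az": 1.5,"gripper": 1}
    - {"x": 0,"y": 0,"z": 0,"ax": 0,"ay": 0,"az": 1.5,"gripper": 1}
    - {"x": 0,"y": 0,"z": 0,"ax": 0,"ay": 0,"az": 1.5,"gripper": 1}
    - {"x": 0,"y": 0,"z": 0,"ax": 0,"ay": 0,"az": 1.5,"gripper": 1}

```text
clock: 8.95
position: [552.0, 72.8, 118.0]
ee_rot: [-0.456, 0.89, 0.0, -0.002]
contact_force: [-12.7, 3.8, 16.5]
gripper_width: 10.0
grasp_force: 63.6
```

send_rows:
  targets:
    - {"x": 0,"y": 0,"z": 0,"ax": 0,"ay": 0,"az": 1.5,"gripper": 1}
    - {"x": 0,"y": 0,"z": 0,"ax": 0,"ay": 0,"az": 1.5,"gripper": 1}
    - {"x": 0,"y": 0,"z": 0,"ax": 0,"ay": 0,"az": 1.5,"gripper": 1}
    - {"x": 0,"y": 0,"z": 0,"ax": 0,"ay": 0,"az": 1.5,"gripper": 1}

```text
clock: 9.28
position: [552.0, 72.8, 118.0]
ee_rot: [-0.409, 0.913, 0.0, -0.003]
contact_force: [-13.3, 3.8, 14.7]
gripper_width: 10.2
grasp_force: 63.6
```

send_rows:
  targets:
    - {"x": 0,"y": 0,"z": 0,"ax": 0,"ay": 0,"az": 1.5,"gripper": 1}
    - {"x": 0,"y": 0,"z": 0,"ax": 0,"ay": 0,"az": 1.5,"gripper": 1}
    - {"x": 0,"y": 0,"z": 0,"ax": 0,"ay": 0,"az": 1.5,"gripper": 1}
    - {"x": 0,"y": 0,"z": 0,"ax": 0,"ay": 0,"az": 1.5,"gripper": 1}

```text
clock: 9.62
position: [552.0, 72.8, 117.9]
ee_rot: [-0.361, 0.933, 0.0, -0.003]
contact_force: [-12.2, 4.5, 16.0]
gripper_width: 10.1
grasp_force: 63.5
```

send_rows:
  targets:
    - {"x": 0,"y": 0,"z": 0,"ax": 0,"ay": 0,"az": 1.5,"gripper": 1}
    - {"x": 0,"y": 0,"z": 0,"ax": 0,"ay": 0,"az": 1.5,"gripper": 1}
    - {"x": 0,"y": 0,"z": 0,"ax": 0,"ay": 0,"az": 1.5,"gripper": 1}
    - {"x": 0,"y": 0,"z": 0,"ax": 0,"ay": 0,"az": 1.5,"gripper": 1}

```text
clock: 9.95
position: [551.9, 72.8, 117.2]
ee_rot: [-0.311, 0.95, 0.0, -0.003]
contact_force: [-9.1, 3.8, 6.2]
gripper_width: 10.3
grasp_force: 62.1
```

The pin has found the slit: z dropped and the force fell to the spring alone. Now I'll push through.

send_rows:
  targets:
    - {"x": 0,"y": 0,"z": 0.1,"ax": 0,"ay": 0,"az": 0,"gripper": 1}
    - {"x": 0,"y": 0,"z": 0.1,"ax": 0,"ay": 0,"az": 0,"gripper": 1}
    - {"x": 0,"y": 0,"z": 0.1,"ax": 0,"ay": 0,"az": 0,"gripper": 1}

```text
clock: 10.2
position: [551.9, 72.8, 113.4]
ee_rot: [-0.311, 0.95, 0.0, -0.003]
contact_force: [-9.8, 3.2, 9.6]
gripper_width: 10.4
grasp_force: 62.6
```

send_rows:
  targets:
    - {"x": 0,"y": 0,"z": 0.15,"ax": 0,"ay": 0,"az": 0,"gripper": 1}
    - {"x": 0,"y": 0,"z": 0.15,"ax": 0,"ay": 0,"az": 0,"gripper": 1}
    - {"x": 0,"y": 0,"z": 0.1,"ax": 0,"ay": 0,"az": 0,"gripper": 1}
    - {"x": 0,"y": 0,"z": 0,"ax": 0,"ay": 0,"az": 0,"gripper": 1}

```text
clock: 10.53
position: [551.9, 72.8, 109.5]
ee_rot: [-0.311, 0.95, 0.0, -0.003]
contact_force: [-8.5, 3.3, 8.3]
gripper_width: 10.5
grasp_force: 62.7
```

send_rows:
  targets:
    - {"x": 0,"y": 0,"z": 0.1,"ax": 0,"ay": 0,"az": 0,"gripper": 1}
    - {"x": 0,"y": 0,"z": 0.1,"ax": 0,"ay": 0,"az": 0,"gripper": 1}
    - {"x": 0,"y": 0,"z": 0.1,"ax": 0,"ay": 0,"az": 0,"gripper": 1}
    - {"x": 0,"y": 0,"z": 0,"ax": 0,"ay": 0,"az": 0,"gripper": 1}

```text
clock: 10.87
position: [551.9, 72.8, 106.7]
ee_rot: [-0.311, 0.95, 0.0, -0.003]
contact_force: [-10.3, 4.1, 10.3]
gripper_width: 10.5
grasp_force: 62.8
```

send_rows:
  targets:
    - {"x": 0,"y": 0,"z": 0,"ax": 0,"ay": 0,"az": 2,"gripper": 1}
    - {"x": 0,"y": 0,"z": 0,"ax": 0,"ay": 0,"az": 2,"gripper": 1}
    - {"x": 0,"y": 0,"z": 0,"ax": 0,"ay": 0,"az": 2,"gripper": 1}
    - {"x": 0,"y": 0,"z": 0,"ax": 0,"ay": 0,"az": 2,"gripper": 1}

```text
clock: 11.2
position: [551.9, 72.9, 106.5]
ee_rot: [-0.243, 0.97, 0.0, -0.003]
contact_force: [-9.6, 3.2, 9.8]
gripper_width: 10.2
grasp_force: 62.7
```

```bash
python3 -c "
from h import *
s=arm.read_state();print(s['wrist_torque'],s['position'],s['joints'])"
```

```text
[1.23497932 2.7969735  0.02203554] [551.86768768  72.85578076 106.48963799] [ 0.42177206  0.39533946 -0.32285701 -0.00154688 -0.8582268  -1.49961341]
```

send_rows:
  targets:
    - {"x": 0,"y": 0,"z": 0,"ax": 0,"ay": 0,"az": 4,"gripper": 1}
    - {"x": 0,"y": 0,"z": 0,"ax": 0,"ay": 0,"az": 4,"gripper": 1}
    - {"x": 0,"y": 0,"z": 0,"ax": 0,"ay": 0,"az": 4,"gripper": 1}
    - {"x": 0,"y": 0,"z": 0,"ax": 0,"ay": 0,"az": 4,"gripper": 1}
    - {"x": 0,"y": 0,"z": 0,"ax": 0,"ay": 0,"az": 4,"gripper": 1}

```text
clock: 11.62
position: [551.8, 73.0, 106.5]
ee_rot: [-0.07, 0.998, -0.0, -0.003]
contact_force: [-10.7, 3.7, 8.8]
gripper_width: 10.6
grasp_force: 62.7
```

send_rows:
  targets:
    - {"x": 0,"y": 0,"z": 0,"ax": 0,"ay": 0,"az": 4,"gripper": 1}
    - {"x": 0,"y": 0,"z": 0,"ax": 0,"ay": 0,"az": 4,"gripper": 1}
    - {"x": 0,"y": 0,"z": 0,"ax": 0,"ay": 0,"az": 4,"gripper": 1}
    - {"x": 0,"y": 0,"z": 0,"ax": 0,"ay": 0,"az": 4,"gripper": 1}
    - {"x": 0,"y": 0,"z": 0,"ax": 0,"ay": 0,"az": 4,"gripper": 1}

```text
clock: 12.03
position: [551.8, 73.0, 106.5]
ee_rot: [0.104, 0.995, -0.001, -0.003]
contact_force: [-10.0, 3.8, 9.1]
gripper_width: 10.3
grasp_force: 62.7
```

send_rows:
  targets:
    - {"x": 0,"y": 0,"z": 0,"ax": 0,"ay": 0,"az": 4,"gripper": 1}
    - {"x": 0,"y": 0,"z": 0,"ax": 0,"ay": 0,"az": 4,"gripper": 1}
    - {"x": 0,"y": 0,"z": 0,"ax": 0,"ay": 0,"az": 4,"gripper": 1}
    - {"x": 0,"y": 0,"z": 0,"ax": 0,"ay": 0,"az": 3,"gripper": 1}

```text
clock: 12.37
position: [551.9, 73.1, 106.5]
ee_rot: [0.233, 0.973, -0.001, -0.003]
contact_force: [-10.0, 5.7, 9.0]
gripper_width: 10.2
grasp_force: 62.7
```

```bash
python3 -c "
from h import *
s=arm.read_state();print(s['wrist_torque'],s['position'],s['joints'])"
```

```text
[1.49478846 2.8865831  0.03892591] [551.86718789  73.12087977 106.50366153] [ 4.22040479e-01  3.95293575e-01 -3.22722834e-01 -1.98550672e-03
 -8.58120559e-01 -2.46097423e+00]
```

send_rows:
  targets:
    - {"x": 0,"y": 0,"z": 0,"ax": 0,"ay": 0,"az": 2,"gripper": 1}
    - {"x": 0,"y": 0,"z": 0,"ax": 0,"ay": 0,"az": 2,"gripper": 1}
    - {"x": 0,"y": 0,"z": 0,"ax": 0,"ay": 0,"az": 2,"gripper": 1}
    - {"x": 0,"y": 0,"z": 0,"ax": 0,"ay": 0,"az": 2,"gripper": 1}

```text
clock: 12.7
position: [551.9, 73.2, 106.5]
ee_rot: [0.299, 0.954, -0.001, -0.003]
contact_force: [-10.3, 4.4, 9.8]
gripper_width: 10.6
grasp_force: 62.7
```

```bash
python3 -c "
from h import *
s=arm.read_state();print(s['wrist_torque'],s['position'],s['joints'][5])"
```

```text
[1.55140986 2.91167038 0.00984031] [551.86867649  73.18083498 106.48152549] -2.599169703438276
```

send_rows:
  targets:
    - {"x": 0,"y": 0,"z": 0,"ax": 0,"ay": 0,"az": 1,"gripper": 1}
    - {"x": 0,"y": 0,"z": 0,"ax": 0,"ay": 0,"az": 1,"gripper": 1}

```text
clock: 12.87
position: [551.9, 73.2, 106.5]
ee_rot: [0.315, 0.949, -0.001, -0.002]
contact_force: [-9.1, 6.4, 9.1]
gripper_width: 10.3
grasp_force: 62.7
```

```bash
python3 -c "
from h import *
s=arm.read_state();print(s['wrist_torque'],s['position'],s['joints'][5])"
```

```text
[ 1.52361886e+00  2.86638249e+00 -9.66186679e-04] [551.89418362  73.169293   106.49245411] -2.633236354533983
```

Turned 73° past the slit so far. I'll continue slowly to the stop.

send_rows:
  targets:
    - {"x": 0,"y": 0,"z": 0,"ax": 0,"ay": 0,"az": 1,"gripper": 1}
    - {"x": 0,"y": 0,"z": 0,"ax": 0,"ay": 0,"az": 1,"gripper": 1}

```text
clock: 13.03
position: [551.9, 73.2, 106.5]
ee_rot: [0.332, 0.943, -0.001, -0.002]
contact_force: [-10.7, 5.1, 9.4]
gripper_width: 10.0
grasp_force: 62.7
```

```bash
python3 -c "
from h import *
s=arm.read_state();print(s['wrist_torque'],s['position'],s['joints'][5])"
```

```text
[ 1.4596025   2.92636026 -0.00693233] [551.88588495  73.1741597  106.47176092] -2.6680762564177622
```

send_rows:
  targets:
    - {"x": 0,"y": 0,"z": 0,"ax": 0,"ay": 0,"az": 1,"gripper": 1}
    - {"x": 0,"y": 0,"z": 0,"ax": 0,"ay": 0,"az": 1,"gripper": 1}

```text
clock: 13.2
position: [551.9, 73.2, 106.5]
ee_rot: [0.348, 0.937, -0.001, -0.002]
contact_force: [-9.9, 6.2, 9.3]
gripper_width: 10.4
grasp_force: 62.7
```

```bash
python3 -c "
from h import *
s=arm.read_state();print(s['wrist_torque'],s['position'],s['joints'][5])"
```

```text
[ 1.56399739  2.90510492 -0.02545854] [551.90670898  73.20413358 106.47027005] -2.703040383640734
```

send_rows:
  targets:
    - {"x": 0,"y": 0,"z": 0,"ax": 0,"ay": 0,"az": 1,"gripper": 1}
    - {"x": 0,"y": 0,"z": 0,"ax": 0,"ay": 0,"az": 1,"gripper": 1}

```text
clock: 13.37
position: [551.9, 73.2, 106.5]
ee_rot: [0.365, 0.931, -0.001, -0.002]
contact_force: [-10.6, 5.0, 9.1]
gripper_width: 10.4
grasp_force: 62.7
```

```bash
python3 -c "
from h import *
s=arm.read_state();print(s['wrist_torque'],s['position'],s['joints'][5])"
```

```text
[1.589264   2.82442919 0.01066514] [551.9011749   73.20596672 106.48084575] -2.737927115417309
```

send_rows:
  targets:
    - {"x": 0,"y": 0,"z": 0,"ax": 0,"ay": 0,"az": 1,"gripper": 1}
    - {"x": 0,"y": 0,"z": 0,"ax": 0,"ay": 0,"az": 1,"gripper": 1}

```text
clock: 13.53
position: [551.9, 73.2, 106.5]
ee_rot: [0.381, 0.925, -0.001, -0.002]
contact_force: [-9.9, 6.1, 8.6]
gripper_width: 10.3
grasp_force: 62.7
```

```bash
python3 -c "
from h import *
s=arm.read_state();print(s['wrist_torque'],s['position'],s['joints'][5])"
```

```text
[ 1.55429747  2.89395651 -0.02757028] [551.90437822  73.20308701 106.50920501] -2.772891955877248
```

```bash
python3 -c "
from h import *
I,D,P=look('w4',112,130); cv2.imwrite('pics/w4c.png',I[150:400,150:490,::-1]); print(arm.read_state()['joint_efforts'])"
```

```text
bar px 1867
bar 550.2704467773438 74.15162658691406 32.66142654418945 32.71510696411133 z 122.0672797835846 ang 94.57459 tool y ang 45.23556079391478 tool-frame shift [ 1.8 -0.5  0. ]
{'clock': 13.53, 'position': [551.9, 73.2, 106.51], 'joints': [0.42, 0.4, -0.32, -0.0, -0.86, -2.77], 'contact_force': [-9.95, 6.08, 8.56]}
[ -3.62920962 -31.57997131  16.32453561   4.99652624   1.98858663
  -0.04911082]
```

View pics/w4c.png

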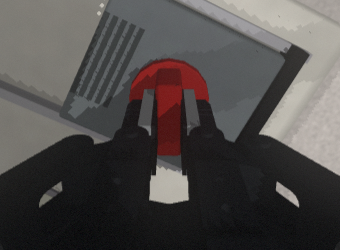

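send_rows:
  targets:
    - {"x": 0,"y": 0,"z": 0,"ax": 0,"ay": 0,"az": 1,"gripper": 1}
    - {"x": 0,"y": 0,"z": 0,"ax": 0,"ay": 0,"az": 1,"gripper": 1}

```text
clock: 13.75
position: [551.9, 73.2, 106.5]
ee_rot: [0.396, 0.918, -0.001, -0.002]
contact_force: [-9.8, 4.9, 9.8]
gripper_width: 10.1
grasp_force: 62.7
```

```bash
python3 -c "
from h import *
s=arm.read_state();print(s['wrist_torque'],s['position'],s['joints'][5],s['joint_efforts'][5])"
```

```text
[1.59500655 2.93473445 0.3519797 ] [551.90640656  73.20762365 106.49186171] -2.8067141949142558 -0.26413039304316044
```

send_rows:
  targets:
    - {"x": 0,"y": 0,"z": 0,"ax": 0,"ay": 0,"az": 1,"gripper": 1}
    - {"x": 0,"y": 0,"z": 0,"ax": 0,"ay": 0,"az": 1,"gripper": 1}

```text
clock: 13.92
position: [551.9, 73.2, 106.5]
ee_rot: [0.412, 0.911, -0.002, -0.002]
contact_force: [-10.4, 6.3, 10.0]
gripper_width: 10.8
grasp_force: 62.7
```

```bash
python3 -c "
from h import *
s=arm.read_state();print(s['wrist_torque'],s['position'],s['joints'][5],s['joint_efforts'][5])"
```

```text
[1.59821754 2.831127   0.35579587] [551.94732584  73.22441673 106.50495611] -2.841485512905018 -0.24215759709477425
```

The end stop is reached: the torque jumped to 0.35 N m. I'll let it rise into the notch, then release.

send_rows:
  targets:
    - {"x": 0,"y": 0,"z": -0.1,"ax": 0,"ay": 0,"az": 0,"gripper": 1}
    - {"x": 0,"y": 0,"z": -0.1,"ax": 0,"ay": 0,"az": 0,"gripper": 1}
    - {"x": 0,"y": 0,"z": -0.1,"ax": 0,"ay": 0,"az": 0,"gripper": 1}
    - {"x": 0,"y": 0,"z": -0.1,"ax": 0,"ay": 0,"az": 0,"gripper": 1}
    - {"x": 0,"y": 0,"z": 0,"ax": 0,"ay": 0,"az": 0,"gripper": 1}

```text
clock: 14.33
position: [551.9, 73.2, 109.5]
ee_rot: [0.412, 0.911, -0.002, -0.002]
contact_force: [-8.3, 6.1, 3.9]
gripper_width: 10.6
grasp_force: 62.0
```

send_rows:
  targets:
    - {"x": 0,"y": 0,"z": -0.1,"ax": 0,"ay": 0,"az": 0,"gripper": 1}
    - {"x": 0,"y": 0,"z": 0,"ax": 0,"ay": 0,"az": 0,"gripper": 1}

```text
clock: 14.5
position: [551.9, 73.2, 110.4]
ee_rot: [0.412, 0.911, -0.002, -0.002]
contact_force: [-7.6, 4.6, 3.3]
gripper_width: 10.2
grasp_force: 61.9
```

send_rows:
  targets:
    - {"x": 0,"y": 0,"z": 0,"ax": 0,"ay": 0,"az": 0,"gripper": -0.2}
    - {"x": 0,"y": 0,"z": 0,"ax": 0,"ay": 0,"az": 0,"gripper": -0.2}
    - {"x": 0,"y": 0,"z": 0,"ax": 0,"ay": 0,"az": 0,"gripper": -0.2}
    - {"x": 0,"y": 0,"z": 0,"ax": 0,"ay": 0,"az": 0,"gripper": -0.2}
    - {"x": 0,"y": 0,"z": 0,"ax": 0,"ay": 0,"az": 0,"gripper": -0.2}

```text
clock: 14.92
position: [555.1, 73.2, 111.3]
ee_rot: [0.412, 0.911, 0.0, 0.0]
contact_force: [1.2, -0.5, -0.1]
gripper_width: 51.2
grasp_force: 0.0
```

send_rows:
  targets:
    - {"x": 0,"y": 0,"z": -1,"ax": 0,"ay": 0,"az": 0,"gripper": -0.2}
    - {"x": 0,"y": 0,"z": -2,"ax": 0,"ay": 0,"az": 0,"gripper": -0.2}
    - {"x": 0,"y": 0,"z": -2.5,"ax": 0,"ay": 0,"az": 0,"gripper": -0.2}
    - {"x": 0,"y": 0,"z": -2.5,"ax": 0,"ay": 0,"az": 0,"gripper": -0.2}
    - {"x": 0,"y": 0,"z": 0,"ax": 0,"ay": 0,"az": 0,"gripper": -0.2}

```text
clock: 15.33
position: [558.3, 74.1, 197.8]
ee_rot: [0.412, 0.911, 0.004, 0.005]
contact_force: [0.4, 0.8, 0.8]
gripper_width: 51.2
grasp_force: 0.0
```

```bash
python3 -c "
from h import *
I,D,P=look('w5',120,142)"
```

```text
bar px 820
bar 551.254150390625 74.36710357666016 11.961370468139648 35.01458740234375 z 126.73997841262675 ang 131.60901 tool y ang 41.373772019235886 tool-frame shift [ 4.8 -5.1 -0.1]
{'clock': 15.33, 'position': [558.27, 74.09, 197.85], 'joints': [0.42, 0.3, -0.21, 0.0, -1.05, -2.84], 'contact_force': [0.44, 0.82, 0.76]}
```

View pics/w5.png

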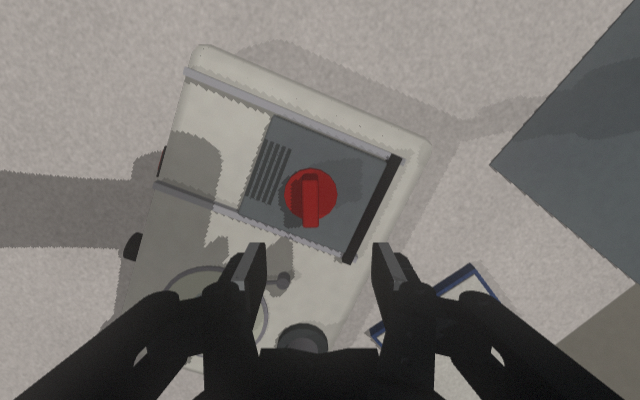

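The stud is released at (310,195) with its bar top at z 126.7, about 10 mm below its free height. The cover lies against its black stop at (375,205), and the gripper is clear. I'll hand in.

```bash
python3 -c "
from h import *
print(arm.job_done())"
```

```text
the job is handed in; nothing more can be done
None
```

The job is handed in at about 15 s of the 61 s allowed: the cover is home against its stop, and the stud was turned to its end stop, released and measured about 10 mm down in its notch; no verdict came back.

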